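# Push the bur plate up out of its wash sleeve and tray it

### The arm

A 6-joint arm with a two-finger parallel gripper is mounted at the origin on a cart in front of the work surface, level with it; the furniture and walls round the work are solid. World frame = base frame: x ahead of the robot, y to its left, z up, the work surface at z = 0. Lengths are in m, angles in rad, forces in N, time in s.
With the tool pointing down it reaches from about 0.375 to 0.9 m from the base axis. Payload 3.1 kg.
Tool frame: the origin (TCP) lies at the centre of the arm's flange, where the gripper is bolted on; the fingertips stand robot.tip_extent ahead of it and the grasp point (between the pads) lies 164 mm ahead of it (robot.tip_extent is the distance from the TCP to the fingertips, in m); z points along the fingers, y is the line along which they close (so a half turn about z gives the same grasp; the last joint's range is limited). The gripper opens to 87 mm and grips with 3 to 60 N. Pads are 19 mm wide; open, the fingers measure 117 mm over their backs; the gripper's body (75 mm by 190 mm) begins 51 mm behind the grasp point.
Start: joints at [1.127, 0.527, 1.433, -0, 1.181, -0.178], TCP at [0.164, 0.603, 0.405] pointing down, gripper open.
Joint ranges: [-3.08, 3.08], [-0.75, 2.2], [0.22, 2.44], [-1.43, 4.57], [0, 2.65], [-2.85, 2.85]. Speed limits (rad/s): [2.79, 2.79, 3.14, 3.14, 3.14, 3.14].

### API

Orientations are given as a unit quaternion [x, y, z, w].
In Python, from rig import get_obs, camera, hand_in, cut_out, robot gives the robot as it stands.
- The arm moves only by the tool step_arm, never from a script. Its argument "rows" is a list of rows, each a list of 6 numbers: the shift along the world's x, y, z in m, then the turn, a rotation vector about the world's x, y, z in degrees. A call has 1 to 12 rows; each row shifts and turns the commanded pose from where the row before left it; what a row does not reach is not made up. A row lasts 1/8 s, in which the tool goes at most 62.5 mm and 10.7 degrees, less where a joint would pass 70% of its speed; a pose out of reach is approached as far as the arm can. A call is refused whole if a number of a shift passes 0.0625 or a number of a turn 10.7, either way. A call with a gripper value outside its range is refused whole. "jaw" is the finger opening in m, from 0 to 0.087, set as the call begins (left out, the last holds). The fingers move at their own pace and stop on an object; "squeeze" is the grip in N (left out, the last holds). Time passes only in rows, so rows that do not move let the fingers close. It gives the time, the measured TCP pose, the force, the opening and the grip force at its end, in the units of the state.
- get_obs(): the state, without advancing time (a new reading comes with each control period).
- camera(name): name is "scene" or "top" or "wrist"; returns a dict with "pixels" (420x560x3 uint8, blue, green, red), "depth" (420x560 float32, m along the optical axis (not along the pixel's ray), 0 where there is no reading), "fov_y" (degrees; the focal length in pixels is half the picture's height over the tangent of half this angle, whatever the lens; pixels are square), "cx", "cy" (the principal point, pixels), "extrinsics" (4x4, takes a point from camera to world coordinates); the wrist camera has in their place "mount" (4x4, takes a point from camera to tool coordinates, whose origin is the TCP and whose axes are the flange's). Camera axes: x right, y up, looking along -z (the intrinsics and any distortion apply to the point x, -y, -z); pixel columns grow to the right and rows downward; lengths in m; the calibration is good to about 2 mm. A picture is of the moment at which its call begins: read the wrist's pose just before it.
- hand_in(): hands the job in; it is judged then, once.
Trained networks look in the newest picture that a camera, given by its name, has taken for a name from the list of things; names that differ only in an ending like _2 or _b are one class to them, and where a whole thing is asked for, a point or a joint stands for the part that bears it (a point fixed in the world has none). Each returns a list of dicts, best first, with "confidence" (0 to 1); they miss things now and then, are a little off and sometimes report something else, mostly with a low value. They report only what shows in the picture. A call takes as long as a camera call. They do not tell look-alikes from the thing itself.
- cut_out(label, camera): "region" (420x560 bool, what is visible of it) and "extent" ([centre column, centre row, width, height] in pixels, round what is visible of it).
The state is a dict: "time": time; "q": joint angles; "joint_velocities": joint speeds; "joint_torque": joint torques, N m; "position": TCP position; "tool_rot": TCP orientation; "ft_force": force on the tool from outside, world axes, zero at the start; "moment": the same for the moment, N m; "grip_width": finger opening in m; "grip_force": force on a finger pad.
Only numpy, scipy, OpenCV 4.12 (cv2) and the standard library are available. Lean on these libraries where they do the work, as an engineer would, in place of code of your own. Each camera call takes 0.05 s, during which the arm holds its last target. There are 200 camera calls.

### The job

The washed burs stand in a blue plate that lies loose at the bottom of the perforated steel sleeve, too deep to take hold of. Set the sleeve over the three pins of the push-up stand, turning it until the pins find their way between the spokes of its floor, and press it down onto the foot so that the plate comes up through the rim; let go, then take the plate by its edge and set it down flat in the steel tray, gently and without tipping or dropping it. Leave the sleeve on the stand, and do not push the tray, handpiece, syringe or tape roll about.

Things in the scene. Friction and masses are not known exactly. Their poses are not given: they have to be found in the camera images.
- sleeve: Wash sleeve: upright round perforated steel tube, 67 mm outside diameter (69 at the rolled rim), 60 mm inside, 50 mm tall, about 140 g, standing on the worktop with the bur plate inside. May be held across any diameter, firmly (50 N does it no harm): pressed on the pins it tilts or slips in a light grip. Origin: centre of its lower edge, z up.
- sleeve_floor (a point): Upper side of the sleeve's floor, on its axis, 5 mm above the lower edge: three flat spokes 120 degrees apart, 10 mm wide, 4 mm thick, a 14 mm hub, open sectors between. The floor turns in the tube only with force (0.8 N m), so it keeps its angle in use; that angle differs each time, is hidden under the plate, and the yaw of the sleeve or of this point does not tell it.
- bur_plate: Loose base of the sleeve: blue round plate, 56 mm diameter, 12 mm thick, about 120 g; a dozen burs stand upright within 20 mm of its centre, to 26 mm above its underside. Starts flat on the sleeve's floor, 2 mm play all round, held by nothing. Grip it by its straight 12 mm edge. Origin: centre of its underside, z up.
- stand: Push-up stand, fixed and rigid: round steel foot, 84 mm diameter, 10 mm thick, with three upright pins. Origin: centre of the foot's underside, z up, one pin on its +x side. The sleeve is fully down when its lower edge rests on the foot (10 mm above the worktop, rim at 60 mm); the plate then stands loose on the pin tips, its underside 12 mm above the rim.
- pin_tips (a point): On the stand's axis, level with the tips of its pins, 72 mm above the worktop. Pins: 12 mm diameter, turquoise round tips, on a circle of 17 mm radius, 120 degrees apart. The sleeve, centred within 3 mm, passes only where all pins meet open sectors (about 40 degrees of every 120); else its spokes land on the tips (lower edge 71 mm up): lift a little, turn, try again.
- tray: Steel tray, empty, open, loose (0.55 kg): 130 mm (its x) by 260 mm (its y) by 23 mm; the flat floor is 2 mm above the worktop and measures 108 by 238 mm between the walls. Origin: centre of its underside, z up.
- kitchen_tap: Fixed obstacle: tall steel gooseneck tap at the back of the worktop. Origin: on its base, 43 mm below the worktop. Its neck rises 345 mm above the worktop and reaches from 90 mm left of the origin to 95 mm right of it and 60 mm towards the robot: when crossing from one side to the other, keep the arm and gripper nearer the robot than this.
- handpiece: Bystander: white dental handpiece lying flat, 120 mm long (its y), 18 mm thick. Origin: centre of its underside.
- syringe: Bystander: rinse syringe lying flat, 116 mm long (its y), 18 mm thick. Origin: centre of its underside.
- tape: Bystander: roll of beige indicator tape lying flat, 96 mm in diameter, 25 mm high. Origin: centre of its underside.
Things that resemble listed ones, but are neither listed nor needed, are in the scene too. What is meant by the bur_plate is not pink, and is the smaller of those in its own colour.

How it is judged:
By the outcome, as a careful person would: the job done as asked, in the order asked, and still so for the second after the job is handed in, with the robot touching nothing.
It also fails if it takes over 70 s, if anything falls off the work surface, if the arm or the gripper's body presses on something with over 40 N, if the wrist force passes 120 N, or if a joint passes its speed limit or range.

## Working session

There is one attempt and no reset: what is moved stays moved. The work goes in short steps, Python scripts to look and compute and a tool call to move; the robot and the scene stay as the last step left them, time stands still between calls to the robot, and variables do not carry over. Pictures are saved under pics/ and viewed, at most 10 in all, crops included, and the job is handed in when it is done.

Besides the shell and the picture viewer there is one more tool, called as name(argument=value, ...), one argument or row to a line, values as JSON. step_arm: Moves the arm, as the interface text tells. Its arguments: {"type":"object","properties":{"rows":{"type":"array"},"jaw":{"type":"number"},"squeeze":{"type":"number"}},"required":["rows"]}

```bash
ls; mkdir -p pics; cat > h.py <<'E'
import numpy as np, cv2
from scipy.spatial.transform import Rotation as R
from rig import get_obs, camera, hand_in, cut_out, robot
def shot(n,save=None):
    o=get_obs(); c=camera(n)
    if n=="wrist":
        T=np.eye(4);T[:3,:3]=R.from_quat(o["tool_rot"]).as_matrix();T[:3,3]=o["position"]
        c["E"]=T@c["mount"]
    else: c["E"]=np.array(c["extrinsics"])
    c["f"]=210/np.tan(np.radians(c["fov_y"])/2)
    if save: cv2.imwrite("pics/"+save,c["pixels"])
    return c
def world(c,mask=None):
    v,u=np.nonzero((c["depth"]>0)&(mask if mask is not None else True))
    d=c["depth"][v,u]
    P=np.stack([(u-c["cx"])/c["f"]*d,-(v-c["cy"])/c["f"]*d,-d],1)
    return P@c["E"][:3,:3].T+c["E"][:3,3]
def proj(c,p):
    q=np.linalg.inv(c["E"])@np.append(p,1)
    return c["cx"]+c["f"]*q[0]/-q[2], c["cy"]-c["f"]*q[1]/-q[2]
E
cat > a.py <<'E'
from h import *
print({k:v for k,v in get_obs().items()}, robot.tip_extent)
for n in ("scene","top"):
    c=shot(n,n+".png"); print(n,c["fov_y"],c["cx"],c["cy"],[k for k in c], c["E"].round(3).tolist())
    for l in ("sleeve","bur_plate","stand","tray","handpiece","syringe","tape","kitchen_tap"):
        for r in cut_out(l,n)[:3]:
            P=world(c,r["region"])
            print(l,round(r["confidence"],2),np.round(r["extent"]).astype(int).tolist(),P.min(0).round(3) if len(P) else 0,P.max(0).round(3) if len(P) else 0, np.median(P,0).round(3) if len(P) else 0)
a,b=cv2.imread("pics/scene.png"),cv2.imread("pics/top.png")
E
python3 a.py
```

```text
pics
{'time': 0.0, 'q': array([ 1.12647030e+00,  5.28417834e-01,  1.43392875e+00,  8.11478237e-06,
        1.18137635e+00, -1.78491671e-01]), 'joint_velocities': array([-0.00110633,  0.00048024,  0.00046575,  0.00061195, -0.00039022,
        0.00228154]), 'joint_torque': array([-3.19751489e-04, -4.40042675e+01, -1.76589632e+01,  6.32145884e-02,
        5.85199194e-02, -1.77932811e-04]), 'position': array([0.16400587, 0.60272713, 0.4037925 ]), 'tool_rot': array([ 1.32527602e-01,  9.91178743e-01, -1.01275847e-03, -3.29929880e-04]), 'ft_force': array([ 0.21018919, -0.56324464,  0.13712108]), 'moment': array([0.00469644, 0.04160263, 0.03659627]), 'grip_force': 0.0, 'grip_width': 0.08713834914881265} 0.1822
scene 46.5225843398149 273.78545308411964 213.75257883550145 ['pixels', 'depth', 'fov_y', 'cx', 'cy', 'extrinsics', 'E', 'f'] [[0.895, 0.242, -0.374, -0.073], [-0.445, 0.479, -0.756, -1.104], [-0.004, 0.844, 0.537, 0.81], [0.0, 0.0, 0.0, 1.0]]
sleeve 0.85 [326, 259, 26, 30] [ 0.464 -0.3   -0.001] [ 0.534 -0.185  0.054] [ 0.496 -0.272  0.032]
bur_plate 0.96 [261, 313, 24, 25] [ 0.236 -0
[... 981 characters left out ...]
  0.018]
bur_plate 0.67 [423, 272, 27, 19] [ 0.24  -0.5   -0.006] [ 0.304 -0.42   0.037] [ 0.273 -0.456  0.015]
bur_plate 0.61 [385, 276, 20, 16] [ 0.24  -0.377 -0.004] [ 0.293 -0.324  0.028] [ 0.265 -0.351  0.012]
stand 0.72 [157, 207, 31, 32] [ 0.417  0.259 -0.001] [0.501 0.339 0.08 ] [0.454 0.294 0.012]
tray 0.91 [406, 201, 50, 91] [ 0.342 -0.483 -0.01 ] [ 0.605 -0.347  0.031] [ 0.475 -0.419  0.003]
handpiece 0.46 [371, 146, 30, 23] [ 0.599 -0.37  -0.006] [ 0.673 -0.276  0.027] [ 0.632 -0.317  0.015]
syringe 0.57 [349, 261, 5, 36] [ 0.254 -0.266 -0.004] [ 0.355 -0.244  0.025] [ 0.313 -0.254  0.015]
tape 0.85 [139, 267, 37, 36] [ 0.247  0.289 -0.006] [0.339 0.391 0.034] [0.291 0.343 0.024]
```

```bash
python3 - <<'E'
import cv2,numpy as np
a,b=cv2.imread("pics/scene.png"),cv2.imread("pics/top.png")
m=np.vstack([cv2.resize(b[110:320,90:470],None,fx=2,fy=2),])
cv2.imwrite("pics/m.png",m)
cv2.imwrite("pics/s.png",cv2.resize(a[100:340,120:460],None,fx=2,fy=2))
E
```

```text
(no output)
```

View pics/m.png

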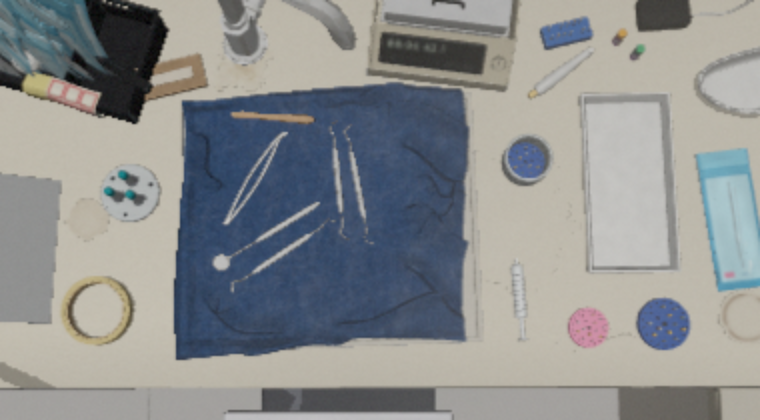

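View pics/s.png

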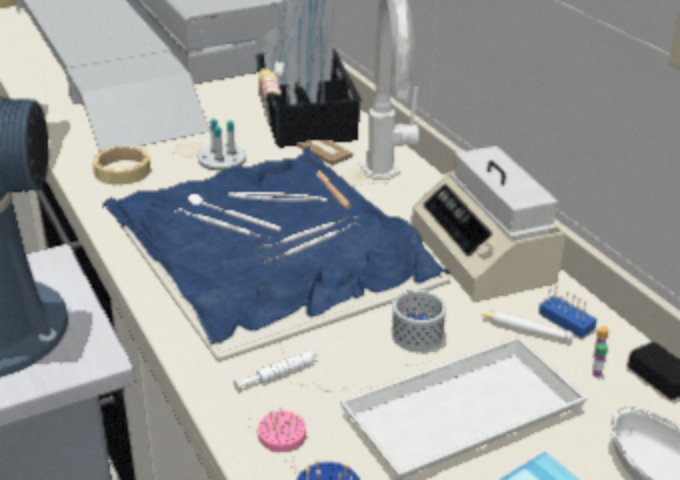

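The top picture shows the stand at left (157,206), the sleeve at (353,189) with the blue plate inside, the tray at (406,201) and the tap at (210,130). The pink and large blue plates near the front edge are look-alikes. Next I'll look at the stand and sleeve from the wrist camera.

step_arm(
  rows=[
    [0.035,-0.05,0,0,0,0],
    [0.035,-0.05,0,0,0,0],
    [0.035,-0.05,0,0,0,0],
    [0.035,-0.05,0,0,0,0],
    [0.035,-0.05,0,0,0,0],
    [0.035,-0.03,0,0,0,0],
    [0.03,-0.02,0,0,0,0],
    [0,0,0,0,0,0],
    [0,0,0,0,0,0],
  ],
)

```text
time: 2.02
position: [0.4037, 0.3031, 0.4046]
tool_rot: [0.133, 0.991, -0.0, -0.001]
ft_force: [-0.0, 0.4, 0.2]
grip_width: 0.087
grip_force: 0.0
```

```bash
python3 - <<'E'
from h import *
c=shot("wrist","w1.png"); print(np.array(c["mount"]).round(3).tolist(),c["fov_y"],c["E"].round(3).tolist(),get_obs()["position"],get_obs()["time"])
for l in ("stand","tape"):
    for r in cut_out(l,"wrist")[:2]:
        P=world(c,r["region"]); print(l,r["confidence"],r["extent"],P.min(0).round(3),P.max(0).round(3))
print(proj(c,[.458,.299,.07]))
E
```

```text
[[0.001, 0.959, 0.285, 0.079], [1.0, -0.001, -0.001, -0.0], [-0.0, 0.285, -0.959, 0.021], [0.0, 0.0, 0.0, 1.0]] 65.81749576781169 [[0.262, -0.926, -0.274, 0.328], [0.965, 0.251, 0.074, 0.324], [-0.0, -0.284, 0.959, 0.384], [0.0, 0.0, 0.0, 1.0]] [0.40333106 0.3033582  0.40464398] 2.075
stand 0.59 [292.6, 224.4, 66.7, 72.5] [ 0.415  0.257 -0.002] [0.497 0.341 0.073]
tape 0.9 [289.1, 68.5, 95.3, 98.4] [ 0.236  0.287 -0.003] [0.338 0.389 0.027]
(np.float64(294.8703732037364), np.float64(242.81548343062516))
```

View pics/w1.png

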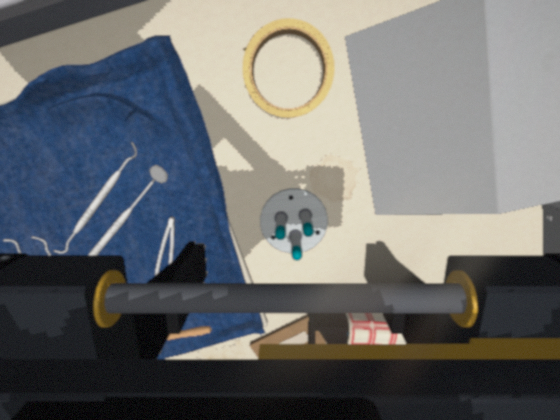

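The wrist picture shows the stand at (293,222), with turquoise pin tips at about (280,232), (308,229) and (297,254). I'll locate the tips and foot from these.

```bash
cat >> h.py <<'E'
def pins(c):
    hsv=cv2.cvtColor(c["pixels"],cv2.COLOR_BGR2HSV)
    u,v=map(int,proj(c,[.457,.299,.06])); m=np.zeros(hsv.shape[:2],np.uint8)
    m[max(v-60,0):v+60,max(u-60,0):u+60]=1
    m=m*cv2.inRange(hsv,(80,120,40),(100,255,255))
    n,lab,st,ce=cv2.connectedComponentsWithStats(m)
    out=[]
    for i in range(1,n):
        if st[i,4]>15:
            P=world(c,lab==i); out.append(np.median(P[P[:,2]>P[:,2].max()-.006],0)); print(st[i],ce[i].round(1),out[-1].round(4),P[:,2].max())
    P=np.array(out); 
    if len(P)==3:
        C=P.mean(0); d=P-C; print("C",C.round(4),"r",np.hypot(d[:,0],d[:,1]).round(4),"ang",(np.degrees(np.arctan2(d[:,1],d[:,0]))%120).round(1))
    return out
E
python3 - <<'E'
from h import *
c=shot("wrist"); pins(c)
r=cut_out("stand","wrist")[0]; P=world(c,r["region"]); Q=P[(abs(P[:,2]-.010)<.006)]
(x,y),rr=cv2.minEnclosingCircle((Q[:,:2]*1000).astype(np.float32)); print("foot",x,y,rr)
E
```

```text
[303 223   9  13  99] [306.9 229.2] [0.4482 0.3152 0.0699] 0.07224209254022035
[275 226   9  13 100] [279.2 232.4] [0.4439 0.2862 0.0698] 0.0723715077882564
[292 246   9  14 101] [295.8 252.9] [0.4708 0.2975 0.0698] 0.07224522151400892
C [0.4543 0.2996 0.0699] r [0.0167 0.017  0.0166] ang [111.4 112.3 112.5]
foot 456.4928283691406 300.17333984375 42.25863265991211
```

step_arm(
  rows=[
    [0,-0.06,0,0,0,-8],
    [0,-0.06,0,0,0,-8],
    [0,-0.06,0,0,0,-8],
    [0,-0.06,0,0,0,-8],
    [0.003,-0.06,0,0,0,-8],
    [0.01,-0.06,0,0,0,-8],
    [0.01,-0.06,0,0,0,-8],
    [0.01,-0.06,0,0,0,0],
    [0.01,-0.06,0,0,0,0],
    [0,-0.02,0,0,0,0],
    [0,0,0,0,0,0],
  ],
)

```text
time: 3.65
position: [0.447, -0.2573, 0.4045]
tool_rot: [0.583, 0.813, 0.0, -0.0]
ft_force: [0.6, 0.2, -0.8]
grip_width: 0.0869
grip_force: 0.0
```

```bash
cat >> h.py <<'E'
def fit(name,cam,zlo,zhi,c):
    for r in cut_out(name,cam)[:2]:
        P=world(c,r["region"]); Q=P[(P[:,2]>zlo)&(P[:,2]<zhi)]
        if len(Q)<20: continue
        (x,y),rr=cv2.minEnclosingCircle((Q[:,:2]*1000).astype(np.float32))
        A=np.c_[2*Q[:,:2],np.ones(len(Q))]; s=np.linalg.lstsq(A,(Q[:,:2]**2).sum(1),rcond=None)[0]
        print(name,r["confidence"],np.round(r["extent"]),"minenc",round(x,1),round(y,1),round(rr,1),"lsq",s[:2].round(4),"zmax",np.percentile(P[:,2],98).round(4),len(Q))
E
python3 - <<'E'
from h import *
c=shot("wrist","w2.png"); o=get_obs(); print(o["position"],o["tool_rot"],o["q"].round(2))
fit("sleeve","wrist",.044,.056,c)
for r in cut_out("tray","wrist")[:1]:
    P=world(c,r["region"]); print(P.min(0),P.max(0))
    Q=P[(P[:,2]>.016)&(P[:,2]<.03)]; print(cv2.minAreaRect((Q[:,:2]*1000).astype(np.float32)))
fit("bur_plate","wrist",.01,.02,c)
E
```

```text
[ 0.44673964 -0.25590562  0.40435388] [ 5.82395470e-01  8.12904641e-01  4.33456212e-04 -1.17209827e-03] [-0.74  0.38  1.71  0.    1.06 -1.07]
sleeve 0.94 [332. 209.  66.  68.] minenc 501.6 -266.3 34.5 lsq [ 0.5011 -0.2658] zmax 0.0502 845
[ 0.33604464 -0.50123432 -0.00250355] [ 0.61410386 -0.22199455  0.31834044]
((472.21929931640625, -414.69769287109375), (260.1134033203125, 131.33184814453125), 0.989736020565033)
bur_plate 0.97 [118. 205.  51.  45.] minenc 266.1 -351.2 28.2 lsq [ 0.2662 -0.3504] zmax 0.0239 1460
bur_plate 0.71 [329. 204.  51.  42.] minenc 501.9 -266.0 27.9 lsq [ 0.5032 -0.2676] zmax 0.0294 1339
```

View pics/w2.png

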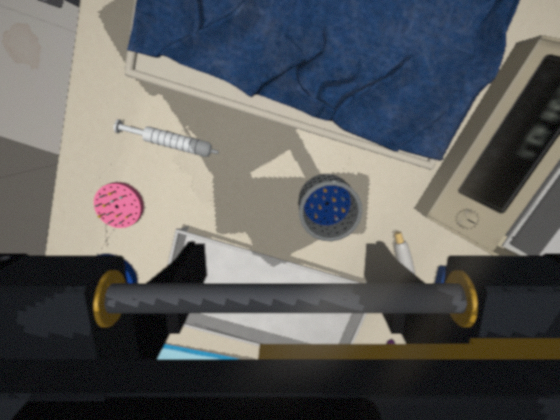

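The sleeve with its blue plate is at (331,208), the tray is below it at (270,300), and the balance is on the right. I'll turn so the fingers close along about 75°, clear of the balance, and descend around the sleeve.

step_arm(
  rows=[
    [0.0145,-0.009,0,0,0,8],
    [0.02,0,-0.02,0,0,8],
    [0.02,0,-0.02,0,0,8],
    [0,0,-0.02,0,0,8],
    [0,0,-0.02,0,0,8],
    [0,0,-0.02,0,0,8],
    [0,0,-0.02,0,0,8],
    [0,0,-0.03,0,0,0],
    [0,0,-0.03,0,0,0],
    [0,0,-0.018,0,0,0],
    [0,0,0,0,0,0],
  ],
)

```text
time: 5.22
position: [0.5015, -0.2648, 0.2058]
tool_rot: [0.132, 0.991, 0.001, -0.001]
ft_force: [-0.1, 0.3, 0.7]
grip_width: 0.0869
grip_force: 0.0
```

step_arm(
  rows=[
    [0,0,0,0,0,0],
    [0,0,0,0,0,0],
    [0,0,0,0,0,0],
    [0,0,0,0,0,0],
    [0,0,0,0,0,0],
  ],
  jaw=0,
  squeeze=50,
)

```text
time: 5.85
position: [0.5019, -0.2662, 0.2077]
tool_rot: [0.132, 0.991, -0.001, 0.001]
ft_force: [-0.5, -0.0, 6.5]
grip_width: 0.0668
grip_force: 50.0
```

step_arm(
  rows=[
    [0,0,0.02,0,0,0],
    [0,0,0.04,0,0,0],
    [0,0,0.04,0,0,0],
    [0,0.02,0.02,0,0,0],
    [0,0.05,0,0,0,0],
    [0,0.05,0,0,0,0],
    [-0.005,0.05,0,0,0,0],
    [-0.005,0.05,0,0,0,0],
    [-0.005,0.05,0,0,0,0],
    [-0.005,0.05,0,0,0,0],
    [-0.005,0.05,0,0,0,0],
  ],
)

```text
time: 7.22
position: [0.4759, 0.1055, 0.3263]
tool_rot: [0.133, 0.991, -0.0, -0.001]
ft_force: [1.7, 0.6, -3.1]
grip_width: 0.0672
grip_force: 50.0
```

step_arm(
  rows=[
    [-0.005,0.05,0,0,0,0],
    [-0.005,0.05,0,0,0,0],
    [-0.005,0.05,0,0,0,0],
    [-0.0055,0.03,0,0,0,0],
    [0,0.016,0,0,0,0],
    [0,0,-0.01,0,0,0],
    [0,0,0,0,0,0],
  ],
)

```text
time: 8.1
position: [0.4558, 0.2988, 0.3154]
tool_rot: [0.133, 0.991, -0.001, -0.002]
ft_force: [-0.4, -0.4, -2.5]
grip_width: 0.0668
grip_force: 50.0
```

```bash
python3 - <<'E'
from h import *
c=shot("wrist","w3.png"); o=get_obs(); print(o["position"],o["q"].round(2),o["grip_width"])
fit("sleeve","wrist",.12,.18,c); pins(c)
s=shot("scene","s3.png"); fit("sleeve","scene",.12,.18,s);
t=shot("top"); fit("sleeve","top",.12,.18,t)
x,y=map(int,proj(s,[.456,.3,.1])); a=cv2.resize(s["pixels"][max(y-60,0):y+60,x-80:x+80],None,fx=3.5,fy=3.5)
cv2.imwrite("pics/v3.png",np.hstack([cv2.resize(c["pixels"],None,fx=.42,fy=.42*1.0).astype(np.uint8)[:176], a[:176,:560]]) if 0 else a)
E
```

```text
[0.45612461 0.29869753 0.31582412] [ 0.37  0.55  1.72 -0.    0.88 -0.93] 0.0668127280163551
sleeve 0.58 [287. 266. 145. 151.] minenc 454.8 299.0 35.1 lsq [0.4533 0.2993] zmax 0.1578 7085
sleeve 0.59 [227. 145.  23.  16.] minenc 450.0 295.9 40.8 lsq [0.453  0.2993] zmax 0.1608 232
```

View pics/v3.png

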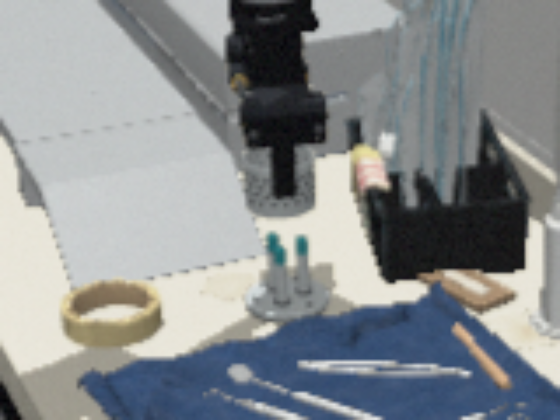

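step_arm(
  rows=[
    [0.001,0.001,-0.02,0,0,0],
    [0,0,-0.01,0,0,0],
    [0,0,-0.004,0,0,0],
    [0,0,-0.003,0,0,0],
    [0,0,-0.002,0,0,0],
    [0,0,0,0,0,0],
  ],
)

```text
time: 9.15
position: [0.4572, 0.3011, 0.2779]
tool_rot: [0.132, 0.991, 0.0, 0.0]
ft_force: [-0.1, 0.1, -2.8]
grip_width: 0.067
grip_force: 50.0
```

step_arm(
  rows=[
    [0,0,-0.002,0,0,0],
    [0,0,-0.002,0,0,0],
    [0,0,0,0,0,0],
  ],
)

```text
time: 9.52
position: [0.4571, 0.301, 0.2737]
tool_rot: [0.132, 0.991, -0.0, -0.0]
ft_force: [-0.3, 0.1, -2.7]
grip_width: 0.067
grip_force: 50.0
```

step_arm(
  rows=[
    [0,0,-0.002,0,0,0],
    [0,0,-0.002,0,0,0],
    [0,0,0,0,0,0],
  ],
)

```text
time: 9.9
position: [0.457, 0.3009, 0.2695]
tool_rot: [0.132, 0.991, -0.0, -0.0]
ft_force: [-1.0, -1.8, -2.9]
grip_width: 0.0669
grip_force: 50.0
```

```bash
python3 - <<'E'
from h import *
c=shot("wrist","w4.png"); o=get_obs(); print(o["ft_force"],o["moment"])
fit("sleeve","wrist",.1,.13,c); fit("bur_plate","wrist",.05,.12,c)
s=shot("scene","s4.png")
x,y=map(int,proj(s,[.456,.3,.06])); a=cv2.resize(s["pixels"][y-50:y+40,x-40:x+40],(440,495),interpolation=cv2.INTER_CUBIC)
b=cv2.resize(c["pixels"][130:380,180:400],(440,500)); cv2.imwrite("pics/v4.png",np.hstack([a,b[:495]])[:, :800])
E
```

```text
[-0.06116709 -2.82548283 -2.22283682] [-0.34692671  0.09413141  0.05542365]
sleeve 0.56 [287. 265. 140. 152.] minenc 456.3 301.4 34.9 lsq [0.4551 0.3016] zmax 0.1118 4511
bur_plate 0.56 [290. 252. 103.  65.] minenc 455.5 302.0 30.4 lsq [0.4554 0.3022] zmax 0.0969 5158
```

View pics/v4.png

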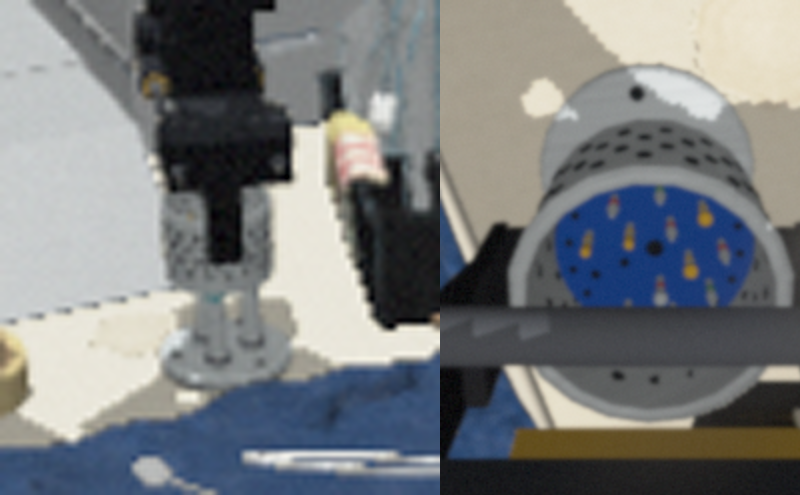

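The scene crop (left) shows the pin tips at (215,295) going into the sleeve's floor. The wrist crop (right) shows the blue plate lifted off the floor. There is a small side force towards −y, so I'll give way in that direction and go on down.

step_arm(
  rows=[
    [0,-0.0015,0,0,0,0],
    [0,0,-0.003,0,0,0],
    [0,0,-0.003,0,0,0],
    [0,0,0,0,0,0],
  ],
)

```text
time: 10.6
position: [0.4572, 0.2996, 0.2635]
tool_rot: [0.132, 0.991, -0.0, -0.0]
ft_force: [-0.6, 1.2, -0.6]
grip_width: 0.0672
grip_force: 50.0
```

step_arm(
  rows=[
    [0,0.0005,-0.004,0,0,0],
    [0,0,-0.005,0,0,0],
    [0,0,-0.005,0,0,0],
    [0,0,-0.005,0,0,0],
    [0,0,0,0,0,0],
  ],
)

```text
time: 11.22
position: [0.457, 0.2999, 0.2442]
tool_rot: [0.133, 0.991, -0.0, -0.001]
ft_force: [-0.8, -0.2, -1.8]
grip_width: 0.0669
grip_force: 50.0
```

step_arm(
  rows=[
    [0,0,-0.005,0,0,0],
    [0,0,-0.005,0,0,0],
    [0,0,-0.005,0,0,0],
    [0,0,-0.005,0,0,0],
    [0,0,-0.003,0,0,0],
    [0,0,-0.002,0,0,0],
    [0,0,0,0,0,0],
  ],
)

```text
time: 12.1
position: [0.4571, 0.3, 0.2196]
tool_rot: [0.132, 0.991, -0.0, -0.0]
ft_force: [1.1, 1.1, -1.3]
grip_width: 0.067
grip_force: 50.0
```

step_arm(
  rows=[
    [0,0,-0.002,0,0,0],
    [0,0,-0.001,0,0,0],
    [0,0,0,0,0,0],
  ],
)

```text
time: 12.48
position: [0.4572, 0.3001, 0.2178]
tool_rot: [0.132, 0.991, 0.0, 0.0]
ft_force: [-1.0, -0.9, 5.6]
grip_width: 0.0669
grip_force: 50.0
```

step_arm(
  rows=[
    [0,0,-0.001,0,0,0],
    [0,0,0,0,0,0],
  ],
)

```text
time: 12.72
position: [0.4571, 0.3001, 0.2177]
tool_rot: [0.132, 0.991, 0.0, 0.001]
ft_force: [-2.5, -0.8, 13.2]
grip_width: 0.0669
grip_force: 50.0
```

step_arm(
  rows=[
    [0,0,0.001,0,0,0],
    [0,0,0,0,0,0],
    [0,0,0,0,0,0],
    [0,0,0,0,0,0],
  ],
  jaw=0.087,
)

```text
time: 13.22
position: [0.4571, 0.3, 0.2165]
tool_rot: [0.132, 0.991, -0.0, -0.0]
ft_force: [0.7, -0.9, 0.2]
grip_width: 0.0863
grip_force: 0.0
```

step_arm(
  rows=[
    [0,0,0.01,0,0,0],
    [0,0,0.02,0,0,0],
    [0,0,0.03,0,0,0],
    [0,0,0.05,0,0,0],
    [0,0,0.03,0,0,0],
    [0,0,0,0,0,0],
    [0,0,0,0,0,0],
  ],
)

```text
time: 14.1
position: [0.4566, 0.2998, 0.3564]
tool_rot: [0.133, 0.991, -0.0, -0.001]
ft_force: [0.3, -0.2, 0.5]
grip_width: 0.0871
grip_force: 0.0
```

```bash
python3 - <<'E'
from h import *
c=shot("wrist","w5.png"); print(get_obs()["position"])
fit("sleeve","wrist",.055,.065,c); fit("bur_plate","wrist",.08,.0875,c)
for r in cut_out("bur_plate","wrist")[:1]:
    P=world(c,r["region"]); Q=P[(P[:,2]>.075)&(P[:,2]<.09)]; Q=Q[abs(Q[:,2]-np.median(Q[:,2]))<.003]
    s=np.linalg.lstsq(np.c_[Q-Q.mean(0),np.ones(len(Q))][:,[0,1,3]],Q[:,2],rcond=None)[0]; print("tilt",s)
b=np.hstack([c["pixels"][100:350,150:430]]); cv2.imwrite("pics/v5.png",cv2.resize(b,None,fx=2,fy=2))
E
```

```text
[0.45657005 0.29978955 0.35574407]
sleeve 0.81 [288. 191.  77.  66.] minenc 456.2 300.9 34.3 lsq [0.4563 0.301 ] zmax 0.0809 705
bur_plate 0.93 [288. 207.  70.  70.] minenc 455.1 302.3 27.9 lsq [0.4544 0.3024] zmax 0.0956 3302
tilt [ 0.00312345 -0.00155247  0.08315712]
```

View pics/v5.png

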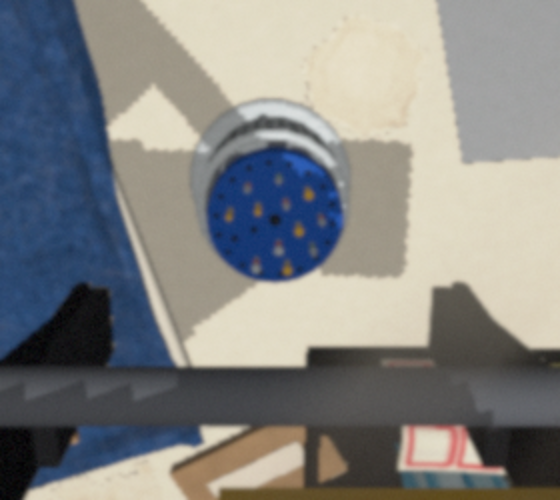

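The plate stands flat on the pins, centred at (0.455, 0.302) with its top at 84 mm, and the sleeve is fully down. Next I'll grip the plate's edge with the fingertips just above its underside.

step_arm(
  rows=[
    [-0.0015,0.0025,-0.02,0,0,0],
    [0,0,-0.04,0,0,0],
    [0,0,-0.025,0,0,0],
    [0,0,-0.016,0,0,0],
    [0,0,0,0,0,0],
    [0,0,0,0,0,0],
  ],
)

```text
time: 15.05
position: [0.456, 0.3027, 0.2563]
tool_rot: [0.132, 0.991, 0.0, 0.001]
ft_force: [0.6, 0.4, 0.1]
grip_width: 0.087
grip_force: 0.0
```

step_arm(
  rows=[
    [0,0,0,0,0,0],
    [0,0,0,0,0,0],
    [0,0,0,0,0,0],
    [0,0,0,0,0,0],
    [0,0,0,0,0,0],
    [0,0,0,0,0,0],
  ],
  jaw=0.05,
  squeeze=25,
)

```text
time: 15.8
position: [0.4557, 0.3025, 0.2559]
tool_rot: [0.132, 0.991, 0.0, 0.0]
ft_force: [0.4, -0.4, 2.4]
grip_width: 0.0554
grip_force: 25.0
```

```bash
python3 - <<'E'
from h import *
o=get_obs(); print(o["position"],o["grip_width"],o["ft_force"])
c=shot("wrist","w6.png"); fit("bur_plate","wrist",.08,.0875,c)
E
```

```text
[0.45565282 0.30254361 0.25589821] 0.05541259648952263 [ 0.38828248 -0.41494141  2.38260908]
bur_plate 0.59 [287. 263. 108. 105.] minenc 455.1 303.2 28.1 lsq [0.4493 0.3046] zmax 0.0954 5492
```

step_arm(
  rows=[
    [0,0,0.008,0,0,0],
    [0,0,0.02,0,0,0],
    [0,0,0.03,0,0,0],
    [0,0,0.02,0,0,0],
    [0,-0.025,0,0,0,-3],
    [0,-0.045,0,0,0,-5],
    [0,-0.05,0,0,0,-5],
    [0,-0.05,0,0,0,-5],
    [0,-0.05,0,0,0,-5],
    [0,-0.05,0,0,0,-5],
    [0,-0.05,0,0,0,-5],
  ],
)

```text
time: 17.27
position: [0.4555, -0.019, 0.334]
tool_rot: [0.41, 0.912, 0.0, 0.0]
ft_force: [1.5, 0.3, -0.5]
grip_width: 0.0552
grip_force: 25.0
```

step_arm(
  rows=[
    [0.002,-0.05,0,0,0,-5],
    [0.002,-0.05,0,0,0,-5],
    [0.002,-0.05,0,0,0,-5],
    [0.002,-0.05,0,0,0,-5],
    [0.002,-0.05,0,0,0,-5],
    [0.002,-0.05,0,0,0,-5],
    [0.002,-0.045,0,0,0,-5],
    [0.002,-0.035,0,0,0,-5],
    [0,-0.017,0,0,0,-1],
    [0,0,0,0,0,0],
    [0,0,0,0,0,0],
  ],
)

```text
time: 18.65
position: [0.4715, -0.4128, 0.3335]
tool_rot: [0.702, 0.712, 0.0, -0.001]
ft_force: [0.2, 1.0, -1.8]
grip_width: 0.0551
grip_force: 25.0
```

```bash
python3 - <<'E'
from h import *
o=get_obs(); print(o["position"],o["grip_width"],o["ft_force"],o["q"].round(2))
c=shot("wrist","w7.png"); fit("bur_plate","wrist",.15,.17,c)
for r in cut_out("bur_plate","wrist")[:1]:
    P=world(c,r["region"]); Q=P[(P[:,2]>.14)]; z=np.median(Q[:,2]); Q=Q[abs(Q[:,2]-z)<.004]
    s=np.linalg.lstsq(np.c_[Q-Q.mean(0),np.ones(len(Q))][:,[0,1,3]],Q[:,2],rcond=None)[0]; print("tilt",s,Q.mean(0))
t=shot("top","t7.png")
for r in cut_out("tray","wrist")[:1]:
    P=world(c,r["region"]); print("tray",np.percentile(P,[1,50,99],axis=0).round(3).tolist())
E
```

```text
[ 0.4715049  -0.41280296  0.33345736] 0.055069685214860276 [ 0.23025685  1.02256742 -1.8003682 ] [-0.9   0.61  1.49  0.    1.04 -0.91]
tilt [0. 0. 0.] [nan nan nan]
tray [[0.345, -0.476, -0.001], [0.473, -0.403, 0.001], [0.599, -0.351, 0.023]]
  return _methods._mean(a, axis=axis, dtype=dtype,
  ret = ret.dtype.type(ret / rcount)
<stdin>:6: RuntimeWarning: Mean of empty slice.
  ret = um.true_divide(
```

View pics/w7.png

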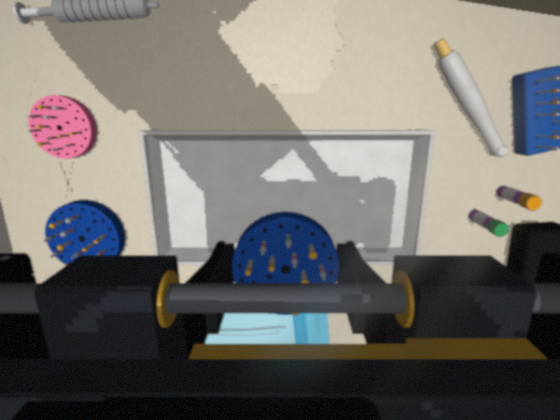

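The picture shows the plate level in the fingers at (286,260), above the middle of the tray at (290,195). Lowering it now.

step_arm(
  rows=[
    [0,0,-0.03,0,0,0],
    [0,0,-0.04,0,0,0],
    [0,0,-0.035,0,0,0],
    [0,0,-0.02,0,0,0],
    [0,0,-0.01,0,0,0],
    [0,0,-0.005,0,0,0],
    [0,0,0,0,0,0],
    [0,0,0,0,0,0],
  ],
)

```text
time: 19.9
position: [0.4719, -0.4148, 0.1948]
tool_rot: [0.702, 0.712, -0.0, 0.001]
ft_force: [0.7, 0.9, -1.1]
grip_width: 0.0554
grip_force: 25.0
```

```bash
python3 - <<'E'
from h import *
o=get_obs(); print(o["position"],o["grip_width"],o["ft_force"])
c=shot("wrist","w8.png"); hsv=cv2.cvtColor(c["pixels"],cv2.COLOR_BGR2HSV)
m=cv2.inRange(hsv,(105,120,40),(125,255,255))>0
m[:, :200]=0; m[:,380:]=0
P=world(c,m); Q=P[(P[:,2]<.06)]; z=np.median(Q[:,2]); Q=Q[abs(Q[:,2]-z)<.003]
s=np.linalg.lstsq(np.c_[Q-Q.mean(0),np.ones(len(Q))][:,[0,1,3]],Q[:,2],rcond=None)[0]; print("tilt",s,len(Q),Q.mean(0))
E
```

```text
[ 0.47191387 -0.41478635  0.19477464] 0.055414584343920534 [ 0.7481551   0.8806756  -1.09391712]
tilt [-1.28439524e-05 -9.23126117e-03  2.19066570e-02] 5221 [ 0.47139426 -0.40613808  0.02190666]
```

step_arm(
  rows=[
    [0,0,-0.003,0,0,0],
    [0,0,-0.002,0,0,0],
    [0,0,-0.001,0,0,0],
    [0,0,-0.001,0,0,0],
    [0,0,0,0,0,0],
  ],
)

```text
time: 20.58
position: [0.4716, -0.4144, 0.1866]
tool_rot: [0.702, 0.712, 0.0, -0.0]
ft_force: [0.0, 0.1, -0.9]
grip_width: 0.0555
grip_force: 25.0
```

step_arm(
  rows=[
    [0,0,-0.001,0,0,0],
    [0,0,0,0,0,0],
  ],
)

```text
time: 20.82
position: [0.4717, -0.4145, 0.1861]
tool_rot: [0.702, 0.712, -0.0, 0.0]
ft_force: [-0.7, 1.0, 1.0]
grip_width: 0.0553
grip_force: 25.0
```

Contact is just starting, so I'll go a hair lower to be sure, then release.

step_arm(
  rows=[
    [0,0,-0.0005,0,0,0],
    [0,0,0,0,0,0],
  ],
)

```text
time: 21.08
position: [0.4717, -0.4145, 0.1861]
tool_rot: [0.702, 0.712, -0.0, 0.0]
ft_force: [-1.0, 0.5, 4.3]
grip_width: 0.0551
grip_force: 25.0
```

step_arm(
  rows=[
    [0,0,0,0,0,0],
    [0,0,0,0,0,0],
    [0,0,0,0,0,0],
    [0,0,0,0,0,0],
  ],
  jaw=0.075,
)

```text
time: 21.58
position: [0.4716, -0.4144, 0.1851]
tool_rot: [0.702, 0.712, 0.0, -0.0]
ft_force: [-0.0, -0.3, 0.5]
grip_width: 0.0742
grip_force: 0.0
```

step_arm(
  rows=[
    [0,0,0.005,0,0,0],
    [0,0,0.015,0,0,0],
    [0,0,0.03,0,0,0],
    [0,0,0.05,0,0,0],
    [0,0,0.05,0,0,0],
    [0,0,0.03,0,0,0],
    [0,0,0,0,0,0],
    [0,0,0,0,0,0],
  ],
)

```text
time: 22.58
position: [0.4713, -0.414, 0.3649]
tool_rot: [0.702, 0.712, 0.0, -0.001]
ft_force: [0.1, -0.5, -1.1]
grip_width: 0.0749
grip_force: 0.0
```

```bash
python3 - <<'E'
from h import *
c=shot("wrist"); s=shot("scene")
fit("bur_plate","wrist",.008,.018,c)
hsv=cv2.cvtColor(c["pixels"],cv2.COLOR_BGR2HSV); m=cv2.inRange(hsv,(105,120,40),(125,255,255))>0
P=world(c,m); Q=P[(abs(P[:,0]-.472)<.035)&(abs(P[:,1]+.4145)<.035)]; Q=Q[abs(Q[:,2]-np.median(Q[:,2]))<.003]
print("tilt",np.linalg.lstsq(np.c_[Q-Q.mean(0),np.ones(len(Q))][:,[0,1,3]],Q[:,2],rcond=None)[0],get_obs()["position"])
cv2.imwrite("pics/v9.png",cv2.resize(s["pixels"][100:340,120:460],None,fx=2.2,fy=2.2))
E
```

```text
bur_plate 0.84 [ 83. 125.  62.  55.] minenc 265.7 -351.5 28.5 lsq [ 0.2668 -0.3514] zmax 0.0239 2398
bur_plate 0.72 [288. 188.  59.  54.] minenc 471.5 -414.5 28.1 lsq [ 0.4715 -0.4139] zmax 0.0258 2062
tilt [-0.00148157 -0.00116137  0.01326539] [ 0.47129811 -0.41405702  0.36355082]
```

View pics/v9.png

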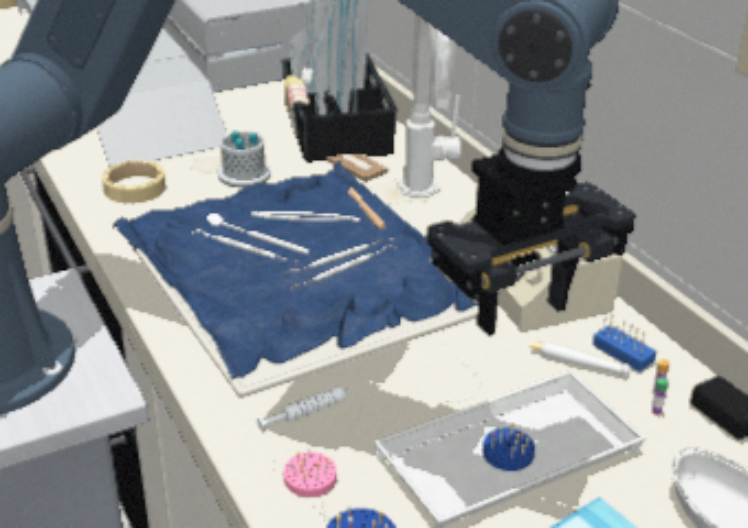

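The plate lies flat in the middle of the tray at (510,447), and the sleeve is down on the stand at (243,157). The bystanders haven't moved, so I'm handing in.

```bash
python3 -c "
from rig import hand_in
print(hand_in())"
```

```text
the job is handed in; nothing more can be done
None
```

The bur plate is lying flat in the middle of the steel tray and the sleeve is fully down on the stand; I handed the job in after about 23 s of robot time, with nothing else moved.

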